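# Fit the roller and hold the strap tensioner wound to its stop

## Robot

A 7-joint arm with a two-finger parallel gripper is mounted at the origin on the work surface. World frame = base frame: x ahead of the robot, y to its left, z up, the work surface at z = 0. Lengths are in mm, angles in rad, forces in N, time in s.
With the tool pointing down it reaches from about 350 to 900 mm from the base axis. Payload 7.2 kg.
Tool frame: the origin (TCP) lies midway between the tips of the shut fingers; the grasp point (between the pads) lies 19 mm behind it; z points along the fingers, y is the line along which they close (so a half turn about z gives the same grasp; the last joint's range is limited). The gripper opens to 88 mm and grips with 3 to 60 N. Pads are 20 mm wide; open, the fingers measure 115 mm over their backs; the gripper's body (75 mm by 178 mm) begins 61 mm behind the grasp point.
Start: joints at [-1.396, 0.411, -0.013, 1.596, 0.006, 1.134, -0.082], TCP at [150.273, 606.669, 222.653] pointing down, gripper open.
Joint ranges: [-2.95, 2.95], [-0.29, 1.99], [-1.47, 1.44], [0.14, 2.54], [-1.03, 4.17], [0.13, 1.85], [-2.86, 2.86]. Speed limits (rad/s): [2.39, 2.39, 3.01, 3.01, 3.14, 3.14, 3.14].

## Interface

Orientations are given as a rotation vector (axis times angle).
In Python, from plant import * gives the robot as it stands. The module is installed in compiled form; this text tells all that it offers.
- The arm moves only by the tool play_rows, never from a script. Its argument "moves" is a list that holds one entry, the list of rows, each a list of 5 numbers: the shift along the tool's x, y, z in mm, then the turn about the tool's z in rad, then the opening in per cent of the stroke, from 0 (shut) to 100 (fully open). A call has 1 to 12 rows; each row shifts and turns the commanded pose from where the row before left it, along the tool's axes as they then stand; what a row does not reach is not made up. A row lasts 1/10 s, in which the tool goes at most 50 mm and 8.59 degrees, less where a joint would pass 70% of its speed; a pose out of reach is approached as far as the arm can. A call is refused whole if a number of a shift passes 50 or a number of a turn 0.15, either way. A call with a gripper value outside its range is refused whole. The fingers move at their own pace and stop on an object; the grip force is fixed at half the most. Time passes only in rows, so rows that do not move let the fingers close. It gives the time, the measured TCP pose, the force, the opening and the grip force at its end, in the units of the state.
- observe(): the state, without advancing time (a new reading comes with each control period).
- camera(name): name is "side" or "top" or "wrist"; returns a dict with "image" (420x560x3 uint8, blue, green, red), "z_map" (420x560 float32, mm along the optical axis (not along the pixel's ray), 0 where there is no reading), "camera_matrix" (3x3 intrinsics, pixels), "xyz" and "attitude" of the camera in the world; the wrist camera has in their place "tool_from_camera" (4x4, takes a point from camera to tool coordinates, whose origin is the TCP and whose axes are the flange's). Camera axes: x right, y down, z forward; pixel columns grow to the right and rows downward; lengths in mm; the calibration is good to about 2 mm. A picture is of the moment at which its call begins: read the wrist's pose just before it.
- close_job(): hands the job in; it is judged then, once.
Trained networks look in the newest picture that a camera, given by its name, has taken for a name from the list of things; names that differ only in an ending like _2 or _b are one class to them, and where a whole thing is asked for, a point or a joint stands for the part that bears it (a point fixed in the world has none). Each returns a list of dicts, best first, with "conf" (0 to 1); they miss things now and then, are a little off and sometimes report something else, mostly with a low value. They report only what shows in the picture. A call takes as long as a camera call. They do not tell look-alikes from the thing itself.
- boxes_of(label, camera): "location" ([x, y, z] in mm, in the coordinates of the camera as it stood for that picture, good to about 4 mm: the middle of the surface that is visible of it).
- masks_of(label, camera): "pixels" (420x560 bool, what is visible of it).
The state is a dict: "t": time; "joint_pos": joint angles; "dq": joint speeds; "joint_efforts": joint torques, N m; "position": TCP position; "tool_rot": TCP orientation; "contact_force": force on the tool from outside, world axes, zero at the start; "ft_torque": the same for the moment, N m; "finger_gap": finger opening in mm; "grasp_force": force on a finger pad.
Only numpy, scipy, OpenCV 4.12 (cv2) and the standard library are available. Lean on these libraries where they do the work, as an engineer would, in place of code of your own. Each camera call takes 0.05 s, during which the arm holds its last target. There are 200 camera calls.

## Task

Get the strap tensioner ready for threading: set the loose grooved steel roller on the upright pin of the tensioner's arm, all the way down, and let go of it, then swing the arm forward against its spring until it meets its stop, handling it by the arm or its end post and not by the roller, and finish while still holding it there, because it springs back if released. Leave the other tools and parts on the slab where they are.

Things in the scene. Friction and masses are not known exactly. Their poses are not given: they have to be found in the camera images.
- roller_center (a point): Centre of the loose steel roller: a grooved bobbin standing on end on the slab, 30 mm tall, two flanges 42 mm in diameter and 8 mm thick, waist 32 mm, with a 15 mm hole right through along its z axis. About 0.12 kg. The centre is 15 mm above its underside; either end may go down. It is the only thing there with a grooved waist and a through hole along it.
- pin_seat (a point): Where the roller's underside rests: centre of the foot of the upright pin on the tensioner arm, 64 mm above the slab. The pin is 10 mm in diameter and rises 36 mm above this point, its top 6 mm tapered. The roller is seated when its centre is 15 mm straight above this point. The point's x axis points from the pivot along the arm to the post, z is up. 75 mm from the pivot axis.
- post (a point): Middle of the upright steel end post, a plain round bar 14 mm in diameter, near the free end of the tensioner arm; free height 58 mm, from 62 to 120 mm above the slab, this point at 91 mm. 135 mm from the pivot axis and 60 mm beyond the pin. The post can be gripped from above, or pushed from the side.
- pivot_axis (a point): On the vertical pivot axis of the tensioner arm, at the height of the arm's top face (62 mm above the slab). The arm is a flat steel bar 24 mm wide and 12 mm thick, its underside 50 mm above the slab, reaching 147 mm from the axis. The pivot body under it stands with a hanger bracket on a fixed 130 mm square base plate; a nut above it reaches 72 mm.
- tension_arm (a joint): Angle of the tensioner arm about its pivot, rad. 0 = at rest (the spring holds it there); it grows anticlockwise seen from above as the arm is swung forward, away from the robot, up to the stop at 1.2. At the stop the arm's flank lies against a short upright steel peg 12 mm thick. The spring always pulls back towards 0: about 2 N at the post when leaving rest, rising evenly to about 7 N at the stop.
- gatta_center (a point): Bystander: middle of a plain solid wooden tuning block, an upright cylinder 30 mm in diameter and 55 mm tall. Leave it.
- plumb_bob_center (a point): Bystander: middle of a brass plumb bob standing on its cap, point up, 38 mm in diameter and 72 mm tall. Leave it.
- punch_center (a point): Bystander: steel hole punch lying on the slab, 115 mm long along its x axis, 16 mm square shank with a hollow round nose. Leave it.
- hammer_grip (a point): Bystander: grip of a hammer lying on the left of the slab. Leave it.
- tuning_ring: Bystander: flat brass ring, 68 mm outside, 52 mm inside, 12 mm thick, lying on the slab far to the left; origin at the centre of its underside. Leave it.
- anvil: Fixed cast-iron anvil block, 100 x 80 mm and 55 mm tall; origin at the centre of its underside.
Mind the look-alikes: they are no part of the job. Several things look just like the part that bears roller_center: the one meant starts farthest from the robot's base.

How it is judged:
By the outcome, as a careful person would: the job done as asked, in the order asked, and still so for the second after the job is handed in, while the arm keeps its last pose, push and grip.
It also fails if it takes over 54 s, if anything falls off the work surface, if the arm or the gripper's body presses on something with over 40 N, if the wrist force passes 120 N, or if a joint passes its speed limit or range.

## Working session

There is one attempt and no reset: what is moved stays moved. The work goes in short steps, Python scripts to look and compute and a tool call to move; the robot and the scene stay as the last step left them, time stands still between calls to the robot, and variables do not carry over. Pictures are saved under pics/ and viewed, at most 10 in all, crops included, and the job is handed in when it is done.

Besides the shell and the picture viewer there is one more tool, called after "Emit:" as name([rows], argument=value, ...), one row to a line, values as JSON. play_rows: Moves the arm, as the interface text tells. Its arguments: {"type":"object","properties":{"moves":{"type":"array","items":{"type":"array","items":{"type":"array","items":{"type":"number"}}}}},"required":["moves"]}

```bash
mkdir -p pics; cat > h.py <<'E'
from plant import *
import numpy as np, cv2
from scipy.spatial.transform import Rotation as R
def pose(name,c,s):
    if name=="wrist":
        T=np.eye(4);T[:3,:3]=R.from_rotvec(s["tool_rot"]).as_matrix();T[:3,3]=s["position"]
        return T@np.array(c["tool_from_camera"])
    T=np.eye(4);a=np.array(c["attitude"],float)
    T[:3,:3]=a if a.shape==(3,3) else R.from_rotvec(a).as_matrix()
    T[:3,3]=c["xyz"];return T
def cloud(name):
    s=observe();c=camera(name);T=pose(name,c,s);K=np.array(c["camera_matrix"]);z=c["z_map"]
    v,u=np.mgrid[:420,:560];p=np.stack([(u-K[0,2])*z/K[0,0],(v-K[1,2])*z/K[1,1],z],-1)@T[:3,:3].T+T[:3,3]
    p[z==0]=np.nan
    return c,T,p
E
python3 - <<'E'
from h import *
np.set_printoptions(precision=1,suppress=True)
s=observe();print(s)
for n in("top","side"):
    c,T,p=cloud(n);cv2.imwrite(f"pics/{n}.png",c["image"]);print(n,c["attitude"],T[:3,3],c["camera_matrix"][0])
    np.savez(f"{n}.npz",p=p,im=c["image"],T=T,K=c["camera_matrix"])
    for l in["roller_center","pin_seat","post","pivot_axis","tension_arm","gatta_center","plumb_bob_center","punch_center","anvil"]:
        print(l,[(round(d["conf"],2),(T[:3,:3]@d["location"]+T[:3,3]).round(0)) for d in boxes_of(l,n)[:6]])
E
```

```text
{'t': 0.0, 'joint_pos': array([-1.4,  0.4, -0. ,  1.6,  0. ,  1.1, -0.1]), 'dq': array([ 0., -0.,  0., -0., -0., -0.,  0.]), 'joint_efforts': array([  0. , -58.8,   0.6, -29.1,  -0.1,   0. ,   0. ]), 'position': array([150.2, 606.2, 221.8]), 'tool_rot': array([-0.4, -3.1,  0. ]), 'contact_force': array([ 0.7, -0.5, -0.2]), 'ft_torque': array([-0.,  0., -0.]), 'grasp_force': 0.0, 'finger_gap': 88.11517470746602}
top [-2.2  2.2 -0.1] [ 490.6   54.1 1682.4] [540.6   0.  281.2]
roller_center [(0.68, array([486., -20.,  30.]))]
pin_seat [(0.98, array([523., 183.,  65.]))]
post [(0.59, array([530., 181.,  63.]))]
pivot_axis [(0.63, array([522., 182.,  63.]))]
tension_arm [(0.86, array([528., 181.,  59.]))]
gatta_center [(0.66, array([ 509., -215.,   57.]))]
plumb_bob_center [(0.71, array([ 583., -347.,   45.]))]
punch_center [(0.68, array([ 686., -223.,   18.])), (0.18, array([ 543., -127.,   30.]))]
anvil [(0.76, array([782., -87.,  54.])), (0.23, array([525., 182.,  62.]))]
side [-2.1  0.2 -0.1] [  446.3 -1014.    720.2] [502.4   0.  278.8]
roller_center [(0.81, array([ 466., -153.,   26.])), (0.76, array([488., -27.,  23.]))]
pin_seat [(0.96, array([523., 155.,  68.]))]
post [(0.62, array([520., 154.,  66.]))]
pivot_axis [(0.69, array([517., 155.,  63.]))]
tension_arm [(0.87, array([514., 158.,  68.]))]
gatta_center [(0.83, array([ 514., -233.,   41.]))]
plumb_bob_center [(0.64, array([ 589., -361.,   45.]))]
punch_center [(0.81, array([ 690., -237.,   16.]))]
anvil [(0.95, array([ 784., -122.,   54.]))]
```

View pics/top.png

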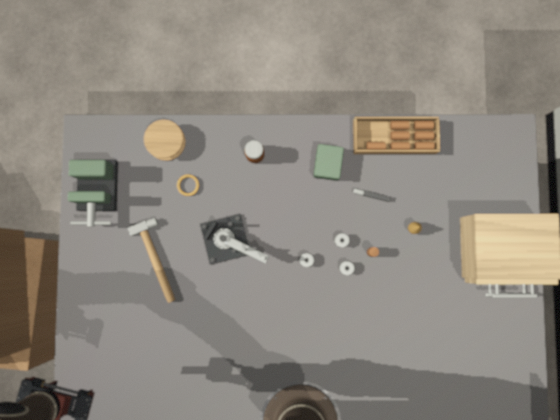

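View pics/side.png

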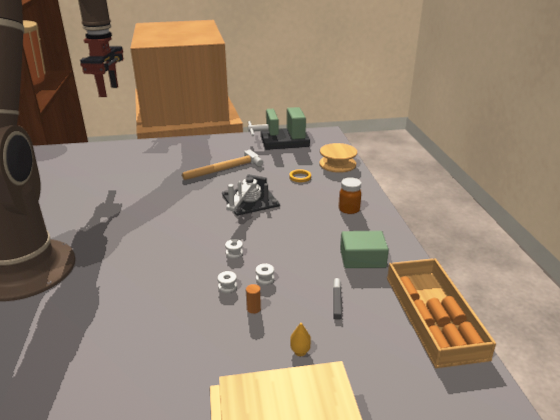

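The top view shows three rollers at pixels (342,240), (306,260) and (347,268). The tensioner pivot is at about (222,238), and its arm runs to the post near (265,260).

```bash
python3 - <<'E'
from h import *
np.set_printoptions(precision=1,suppress=True)
d=np.load("top.npz");p=d["p"]
for u,v in[(342,240),(306,260),(347,268)]:
    q=p[v-12:v+13,u-12:u+13].reshape(-1,3);k=q[q[:,2]>20];m=(k.min(0)+k.max(0))/2
    print(u,v,len(k),m,np.hypot(*m[:2]),k[:,2].max())
q=p[205:275,195:280].reshape(-1,3)
for lo,hi in[(56,67),(67,85),(85,130)]:
    k=q[(q[:,2]>lo)&(q[:,2]<hi)];print(lo,len(k),k.mean(0),k.min(0),k.max(0))
print(q[q[:,2]>67].round(0).tolist())
im=d["im"][190:300,180:390];cv2.imwrite("pics/topz.png",cv2.resize(im,None,fx=3.8,fy=3.8,interpolation=2))
E
```

```text
342 240 128 [ 547.4 -127.5   32.7] 562.0052221003923 45.18004004664999
306 260 132 [486.6 -19.1  30.3] 486.97590952605015 39.935401117463016
347 268 134 [ 462.2 -141.6   31.3] 483.45885428736096 42.26479491631244
56 401 [529.8 185.6  61.7] [479.4  97.5  56. ] [599.5 289.4  67. ]
67 87 [536.9 199.5  70.5] [485.3 106.2  67. ] [568.8 243.7  78. ]
85 28 [501.9 127.6 113.2] [488.4 104.5  93.2] [523.4 166.9 126.4]
[[569.0, 235.0, 67.0], [569.0, 226.0, 70.0], [569.0, 223.0, 68.0], [566.0, 244.0, 69.0], [560.0, 238.0, 70.0], [560.0, 234.0, 73.0], [560.0, 231.0, 72.0], [560.0, 228.0, 74.0], [559.0, 225.0, 78.0], [560.0, 220.0, 67.0], [560.0, 217.0, 68.0], [557.0, 237.0, 74.0], [557.0, 234.0, 73.0], [557.0, 231.0, 73.0], [557.0, 228.0, 72.0], [557.0, 225.0, 75.0], [553.0, 240.0, 78.0], [553.0, 237.0, 78.0], [554.0, 234.0, 74.0], [554.0, 232.0, 68.0], [554.0, 229.0, 70.0], [554.0, 226.0, 69.0], [554.0, 222.0, 71.0], [551.0, 240.0, 72.0], [551.0, 237.0, 70.0], [551.0, 234.0, 77.0], [551.0, 225.0, 78.0], [551.0, 222.0, 74.0], [548.0, 241.0, 69.0], [548.0, 237.0, 70.0], [548.0, 234.0, 74.0], [548.
[... 1165 characters left out ...]
[512.0, 145.0, 68.0], [509.0, 136.0, 71.0], [506.0, 136.0, 68.0], [506.0, 115.0, 69.0], [503.0, 109.0, 70.0], [500.0, 127.0, 68.0], [500.0, 121.0, 70.0], [500.0, 111.0, 115.0], [497.0, 142.0, 70.0], [497.0, 116.0, 121.0], [497.0, 113.0, 119.0], [497.0, 110.0, 120.0], [497.0, 107.0, 121.0], [497.0, 105.0, 106.0], [494.0, 127.0, 67.0], [494.0, 124.0, 70.0], [494.0, 116.0, 119.0], [494.0, 113.0, 122.0], [494.0, 110.0, 118.0], [494.0, 107.0, 123.0], [494.0, 104.0, 124.0], [491.0, 116.0, 117.0], [491.0, 113.0, 123.0], [491.0, 110.0, 122.0], [491.0, 107.0, 125.0], [491.0, 105.0, 115.0], [488.0, 113.0, 120.0], [488.0, 110.0, 119.0], [488.0, 107.0, 126.0], [488.0, 106.0, 68.0], [485.0, 106.0, 67.0]]
```

View pics/topz.png

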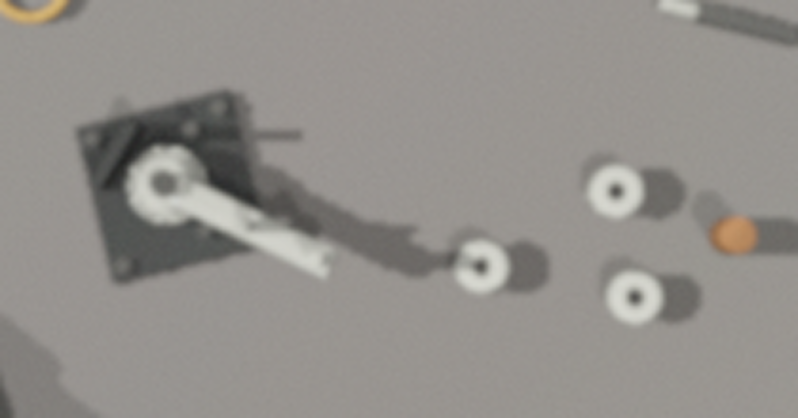

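The target roller is at about (547,-127). The pivot is near (550,232), the pin near (519,164) and the post near (493,110), and these spacings match the given 75 and 135 mm. I'll turn the fingers square to the arm first.

Emit:
play_rows([
  [[0,0,0,0.145,100],[0,0,0,0.145,100],[0,0,0,0.145,100],[0,0,0,0.145,100],[0,0,0,0.145,100],[0,0,0,0.145,100],[0,0,0,0.145,100],[0,0,0,0.145,100],[0,0,0,0.145,100],[0,0,0,0.145,100],[0,0,0,0.145,100],[0,0,0,0.145,100]],
])

```text
t: 2.2
position: [150.2, 606.7, 222.7]
tool_rot: [-2.634, -1.712, -0.0]
contact_force: [1.2, -0.0, -0.3]
finger_gap: 87.6
grasp_force: 0.0
```

```bash
cat >> h.py <<'E'
def go(x,y,z):
    s=observe();M=R.from_rotvec(s["tool_rot"]).as_matrix();d=M.T@(np.array([x,y,z])-s["position"])
    print("pos",s["position"].round(1),"yaw_y",np.degrees(np.arctan2(M[1,1],M[0,1])).round(1),"zt",M[:,2].round(3),"shift",d.round(1),"t",s["t"])
E
python3 - <<'E'
from h import *
print(np.array(camera("wrist")["tool_from_camera"]).round(2)); go(519,164,250); go(547,-127,250);print(observe()["joint_pos"].round(2))
E
```

```text
[[-0.0000e+00 -9.6000e-01 -2.7000e-01  7.1000e+01]
 [ 1.0000e+00 -0.0000e+00 -0.0000e+00  1.3000e-01]
 [-0.0000e+00 -2.7000e-01  9.6000e-01 -1.6171e+02]
 [ 0.0000e+00  0.0000e+00  0.0000e+00  1.0000e+00]]
pos [150.2 606.7 222.6] yaw_y -24.4 zt [-0.  0. -1.] shift [-250.6  518.9  -27.4] t 2.25
pos [150.2 606.7 222.6] yaw_y -24.4 zt [-0.  0. -1.] shift [-503.9  664.7  -27.4] t 2.25
[-1.66  0.42  0.35  1.62 -0.16  1.13 -1.7 ]
```

Emit:
play_rows([
  [[-23,47,-1,0,100],[-23,47,-1,0,100],[-23,47,-1,0,100],[-23,47,-1,0,100],[-23,47,-1,0,100],[-23,47,-1,0,100],[-23,47,-1,0,100],[-23,47,-1,0,100],[-23,47,-1,0,100],[-23,47,-1,0,100],[-21,49,3,0,100],[0,0,0,0,100]],
])

```text
t: 3.45
position: [511.9, 182.2, 229.9]
tool_rot: [2.632, 1.709, 0.002]
contact_force: [-0.2, -1.8, -0.5]
finger_gap: 87.9
grasp_force: 0.0
```

```bash
cat > look.py <<'E'
from h import *
import sys
np.set_printoptions(precision=1,suppress=True)
n=sys.argv[1];c,T,p=cloud("wrist");cv2.imwrite(f"pics/{n}.png",c["image"])
np.savez(f"{n}.npz",p=p,im=c["image"],T=T,K=c["camera_matrix"],z=c["z_map"])
for l in sys.argv[2:]:
    print(l,[(round(d["conf"],2),(T[:3,:3]@d["location"]+T[:3,3]).round(0)) for d in boxes_of(l,"wrist")[:3]])
E
python3 look.py w1 pin_seat post; python3 -c "
from h import *
go(519,164,230)"
```

```text
pin_seat [(0.68, array([528., 178.,  66.]))]
post [(0.62, array([527., 180.,  58.]))]
pos [507.6 189.4 229.2] yaw_y -23.5 zt [-0.001  0.    -1.   ] shift [-18.7  20.6  -0.8] t 3.6
```

View pics/w1.png

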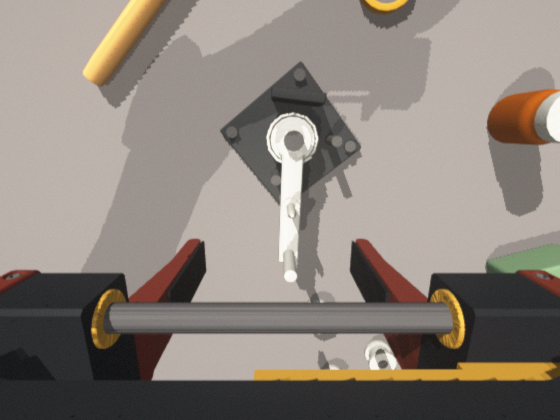

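Pin tip is at pixel (291,208), post top at (290,274) and pivot nut at (293,140). The arm hangs nearly vertical in the image, so the yaw is right. I'll measure now that it has settled.

```bash
python3 look.py w2; python3 - <<'E'
from h import *
np.set_printoptions(precision=1,suppress=True)
go(519,164,230)
d=np.load("w2.npz");p=d["p"]
q=p[120:290,250:330].reshape(-1,3);q=q[~np.isnan(q[:,0])]
pp=q[(q[:,2]>82)&(np.hypot(q[:,0]-519,q[:,1]-164)<25)];po=q[(q[:,2]>75)&(np.hypot(q[:,0]-493,q[:,1]-110)<25)]
for k in(pp,po):
    print(len(k),k.mean(0),k.min(0),k.max(0))
    t=k[k[:,2]>k[:,2].max()-6];print(" top",len(t),t.mean(0))
    # fit cylinder axis: circle LSQ on xy
    A=np.c_[2*k[:,:2],np.ones(len(k))];s=np.linalg.lstsq(A,(k[:,:2]**2).sum(1),rcond=None)[0];print(" circ",s[:2],np.sqrt(s[2]+s[:2]@s[:2]))
a=q[(q[:,2]>57)&(q[:,2]<67)&(np.hypot(q[:,0]-519,q[:,1]-164)<70)];a=a[:,:2];m=a.mean(0);print("arm",m,np.linalg.svd(a-m,full_matrices=False)[2][0])
n=q[(q[:,2]>68)&(q[:,2]<80)&(np.hypot(q[:,0]-550,q[:,1]-232)<12)];print("nut",n.mean(0))
E
```

```text
pos [507.2 190.2 229.2] yaw_y -23.4 zt [-0.  0. -1.] shift [-19.3  21.3  -0.8] t 3.65
89 [520.4 164.1  94.2] [515.6 157.9  82.2] [524.9 167.6 100.8]
 top 49 [520.  163.2  97.6]
 circ [520.2 163.1] 3.5507793137665202
338 [494.8 111.7 105.8] [487.4 101.8  75.1] [501.  116.  121.1]
 top 143 [494.3 109.5 119.1]
 circ [494.2 109.5] 5.4691319083728285
arm [522.9 170.6] [-0.4 -0.9]
nut [551.9 230.5  71.7]
```

```bash
python3 -c "
from h import *
go(547,-127,160)"
```

```text
pos [507.2 190.2 229.2] yaw_y -23.4 zt [-0.001  0.    -1.   ] shift [-275.2  162.8   69.1] t 3.65
```

Emit:
play_rows([
  [[-27.5,16.3,7,0,80],[-27.5,16.3,7,0,80],[-27.5,16.3,7,0,80],[-27.5,16.3,7,0,80],[-27.5,16.3,7,0,80],[-27.5,16.3,7,0,80],[-27.5,16.3,7,0,80],[-27.5,16.3,7,0,80],[-27.5,16.3,7,0,80],[-27.5,16.3,7,0,80],[0,0,0,0,80],[0,0,0,0,80]],
])

```text
t: 4.85
position: [547.1, -126.8, 159.2]
tool_rot: [-2.627, -1.722, 0.0]
contact_force: [-0.5, 0.4, -0.5]
finger_gap: 70.1
grasp_force: 0.0
```

```bash
python3 look.py w3 roller_center;python3 - <<'E'
from h import *
np.set_printoptions(precision=1,suppress=True)
d=np.load("w3.npz");q=d["p"].reshape(-1,3)
k=q[(q[:,2]>26)&(q[:,2]<36)&(np.hypot(q[:,0]-547,q[:,1]+127)<30)]
x,y=(cv2.minEnclosingCircle(k[:,:2].astype(np.float32))[0]);print(len(k),k.mean(0),x,y,cv2.minEnclosingCircle(k[:,:2].astype(np.float32))[1])
A=d["T"];print((k.min(0)+k.max(0))/2);go(x,y,24-19);print(observe()["finger_gap"])
E
```

```text
roller_center [(0.97, array([492., -18.,  28.])), (0.85, array([ 475., -140.,   30.])), (0.58, array([ 548., -129.,   32.]))]
1065 [ 548.3 -130.    29.6] 548.1097412109375 -130.5631561279297 20.84576988220215
[ 548.  -130.6   29. ]
pos [ 547.4 -125.7  159.4] yaw_y -23.4 zt [-0.  0. -1.] shift [ -4.4   2.7 154.4] t 4.95
70.27060697378046
```

View pics/w3.png

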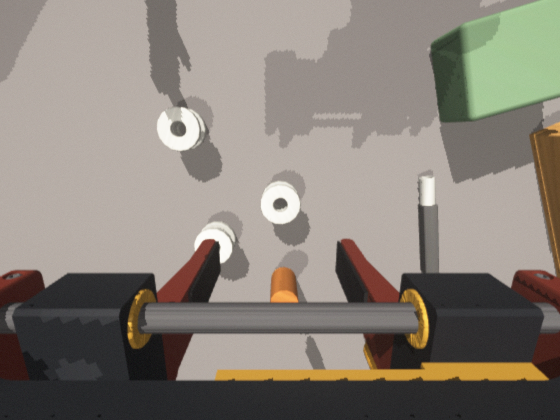

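The target roller is at pixel (281,203), clear of both fingers. The neighbour at (215,243) stays outside the left finger. Descending.

Emit:
play_rows([
  [[-4.4,2.7,0,0,70],[0,0,20,0,70],[0,0,25,0,70],[0,0,25,0,70],[0,0,25,0,70],[0,0,20,0,70],[0,0,20,0,70],[0,0,10,0,70],[0,0,9,0,70],[0,0,0,0,70],[0,0,0,0,70]],
])

```text
t: 6.05
position: [548.3, -133.3, 5.9]
tool_rot: [2.628, 1.72, 0.001]
contact_force: [-0.6, 0.8, 1.3]
finger_gap: 61.5
grasp_force: 0.0
```

Emit:
play_rows([
  [[0,0,0,0,30],[0,0,0,0,0],[0,0,0,0,0],[0,0,0,0,0],[0,0,0,0,0],[0,0,0,0,0],[0,0,0,0,0],[0,0,0,0,0]],
])

```text
t: 6.85
position: [548.1, -133.2, 5.8]
tool_rot: [2.629, 1.72, 0.001]
contact_force: [-1.5, 0.1, 6.4]
finger_gap: 40.8
grasp_force: 30.0
```

Emit:
play_rows([
  [[0,0,-5,0,0],[0,0,-10,0,0],[0,0,-25,0,0],[0,0,-30,0,0],[0,0,-30,0,0],[0,0,-30,0,0],[0,0,-20,0,0],[0,0,0,0,0],[0,0,0,0,0]],
])

```text
t: 7.75
position: [547.7, -133.0, 155.4]
tool_rot: [-2.629, -1.72, -0.001]
contact_force: [-0.0, -0.7, -1.5]
finger_gap: 41.2
grasp_force: 30.0
```

```bash
python3 look.py w4;python3 - <<'E'
from h import *
np.set_printoptions(precision=1,suppress=True)
go(520,163.2,160)
s=observe();M=R.from_rotvec(s["tool_rot"]).as_matrix()
d=np.load("w4.npz");q=(d["p"]-s["position"])@M
k=q[(abs(q[...,1])<19)&(abs(q[...,0])<35)&(q[...,2]>-30)&(q[...,2]<20)]
h,e=np.histogram(k[:,2],bins=np.arange(-30,21,2));print(h,e)
top=k[k[:,2]<np.percentile(k[:,2],60)]
print(len(k),k.min(0),k.max(0),s["finger_gap"])
for lo in range(-30,20,4):
    t=k[(k[:,2]>=lo)&(k[:,2]<lo+4)]
    if len(t)>5: print(lo,len(t),t.min(0),t.max(0))
E
```

```text
pos [ 547.3 -132.9  154.7] yaw_y -23.6 zt [-0.  0. -1.] shift [ 260.4 -143.5   -5.2] t 7.8
[   0   18 2758 1055  143   91   29   78   53   35   43   38   27  378
  272   76   61    3    0    0    0    0    0    0    0] [-30 -28 -26 -24 -22 -20 -18 -16 -14 -12 -10  -8  -6  -4  -2   0   2   4
   6   8  10  12  14  16  18  20]
5158 [-18.  -19.  -26.3] [23.6 19.   4.6] 40.793187495023304
-30 18 [-11.6 -14.6 -26.3] [ 19.3  15.1 -26. ]
-26 3813 [-18. -19. -26.] [ 23.6  19.  -22. ]
-22 234 [ -5.7 -18.7 -22. ] [ 23.2  18.6 -18. ]
-18 107 [ -6.1 -14.1 -18. ] [ 22.4  12.3 -14. ]
-14 88 [ -5.8  -6.7 -14. ] [  0.4   7.5 -10. ]
-10 81 [-5.5 -6.2 -9.9] [-1.   7.2 -6.1]
-6 405 [ -5.8 -18.6  -6. ] [22.7 18.9 -2. ]
-2 348 [ -6.3 -18.8  -2. ] [23.3 18.5  2. ]
2 64 [ -5.8 -17.9   2. ] [23.  18.2  4.6]
```

View pics/w4.png

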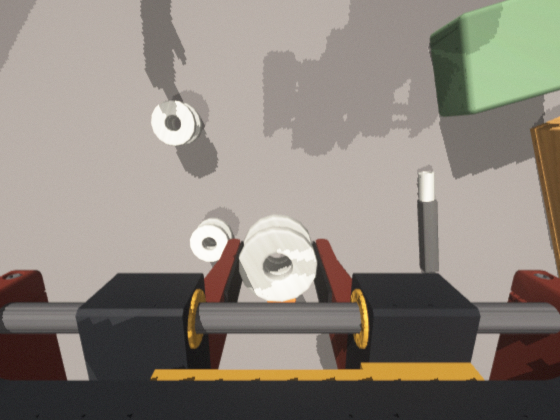

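The roller is held straight, with its hole at pixel (278,264). Its centre sits about 2.6 mm along tool x from the tool axis, and its underside is 4.8 mm below the tips.

```bash
python3 -c "
from h import *
go(518.8,160.9,155)"
```

```text
pos [ 547.3 -132.9  154.7] yaw_y -23.6 zt [-0.001  0.    -1.   ] shift [ 2.578e+02 -1.437e+02 -2.000e-01] t 7.8
```

Emit:
play_rows([
  [[25.8,-14.4,0,0,0],[25.8,-14.4,0,0,0],[25.8,-14.4,0,0,0],[25.8,-14.4,0,0,0],[25.8,-14.4,0,0,0],[25.8,-14.4,0,0,0],[25.8,-14.4,0,0,0],[25.8,-14.4,0,0,0],[25.8,-14.4,0,0,0],[25.6,-14.1,0,0.03,0],[0,0,0,0,0],[0,0,0,0,0]],
])

```text
t: 9.0
position: [518.5, 160.6, 154.0]
tool_rot: [2.653, 1.683, -0.004]
contact_force: [-0.4, 0.2, -1.8]
finger_gap: 40.8
grasp_force: 30.0
```

```bash
python3 look.py w5;python3 - <<'E'
from h import *
np.set_printoptions(precision=1,suppress=True)
go(518.8,160.9,105)
p=np.load("w5.npz")["p"];q=p.reshape(-1,3);q=q[~np.isnan(q[:,0])]
for c,z in(((520,163.2),82),((494,109.5),80)):
    k=q[(q[:,2]>z)&(q[:,2]<103+20*(z<82))&(np.hypot(q[:,0]-c[0],q[:,1]-c[1])<20)];print(len(k),k.mean(0) if len(k) else "",k.max(0) if len(k) else "")
n=q[(q[:,2]>68)&(q[:,2]<80)&(np.hypot(q[:,0]-552,q[:,1]-231)<12)];print("nut",n.mean(0))
E
```

```text
pos [518.9 159.6 154.4] yaw_y -25.3 zt [-0. -0. -1.] shift [ 1.2 -0.6 49.4] t 9.05
39 [522.1 165.9  87.9] [524.8 167.3  93.7]
25 [494.7 110.4 119.5] [500.7 113.5 122.1]
nut [552.8 229.8  71.8]
```

View pics/w5.png

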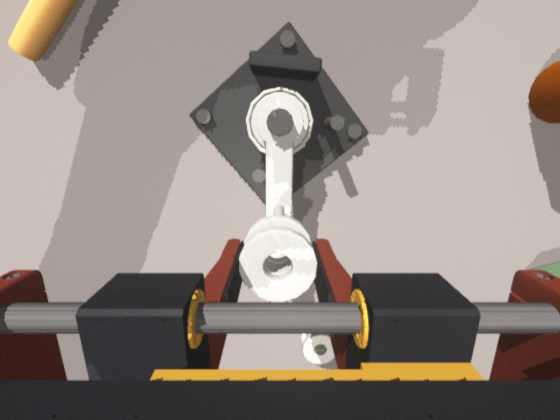

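The pin at (279,210) lies directly ahead of the roller hole at (278,262) and is aligned laterally. Lowering gently onto the pin.

Emit:
play_rows([
  [[1,-0.4,0,0,0],[0,0,15,0,0],[0,0,15,0,0],[0,0,10,0,0],[0,0,5,0,0],[0,0,3,0,0],[0,0,3,0,0],[0,0,3,0,0],[0,0,0,0,0],[0,0,0,0,0]],
])

```text
t: 10.05
position: [519.6, 161.7, 101.6]
tool_rot: [-2.654, -1.681, -0.0]
contact_force: [0.3, -0.3, -1.6]
finger_gap: 41.0
grasp_force: 30.0
```

Emit:
play_rows([
  [[0,0,3,0,0],[0,0,3,0,0],[0,0,3,0,0],[0,0,0,0,0],[0,0,0,0,0]],
])

```text
t: 10.55
position: [519.4, 161.5, 92.3]
tool_rot: [2.654, 1.68, -0.0]
contact_force: [-0.0, -0.5, -2.2]
finger_gap: 40.9
grasp_force: 30.0
```

Underside is now about 12 mm below the pin top with no contact force, so the roller is on the pin.

Emit:
play_rows([
  [[0,0,4,0,0],[0,0,4,0,0],[0,0,4,0,0],[0,0,4,0,0],[0,0,3,0,0],[0,0,2,0,0],[0,0,0,0,0],[0,0,0,0,0]],
])

```text
t: 11.35
position: [519.6, 161.6, 71.4]
tool_rot: [2.654, 1.68, 0.0]
contact_force: [2.1, -0.8, -0.2]
finger_gap: 41.3
grasp_force: 30.0
```

Emit:
play_rows([
  [[0,0,1.5,0,0],[0,0,1,0,0],[0,0,0,0,0],[0,0,0,0,0]],
])

```text
t: 11.75
position: [519.8, 161.7, 69.7]
tool_rot: [-2.654, -1.68, -0.002]
contact_force: [-1.7, -1.1, 7.2]
finger_gap: 41.4
grasp_force: 30.0
```

It meets the seat at 69.7 (expected 69). Releasing and rising.

Emit:
play_rows([
  [[0,0,0,0,60],[0,0,0,0,75],[0,0,0,0,75],[0,0,0,0,75],[0,0,0,0,75],[0,0,-10,0,75],[0,0,-20,0,75],[0,0,-30,0,75],[0,0,-30,0,75],[0,0,-20,0,75],[0,0,0,0,75],[0,0,0,0,75]],
])

```text
t: 12.95
position: [519.5, 161.8, 179.3]
tool_rot: [-2.654, -1.681, -0.002]
contact_force: [0.7, -0.1, -0.4]
finger_gap: 66.0
grasp_force: 0.0
```

```bash
python3 look.py w6;python3 - <<'E'
from h import *
np.set_printoptions(precision=1,suppress=True)
p=np.load("w6.npz")["p"];q=p.reshape(-1,3);q=q[~np.isnan(q[:,0])]
k=q[(q[:,2]>88)&(q[:,2]<98)&(np.hypot(q[:,0]-520,q[:,1]-163)<28)];print("roller top",len(k),np.median(k[:,2]),(k.min(0)+k.max(0))/2)
k=q[(q[:,2]>112)&(q[:,2]<128)&(np.hypot(q[:,0]-494,q[:,1]-109.5)<15)];print("post",len(k),k.mean(0))
go(494,109.3,150)
E
```

```text
roller top 1547 93.57228267918168 [520.6 163.9  92.9]
post 239 [494.8 109.8 118.4]
pos [519.  161.6 178.5] yaw_y -25.3 zt [-0.  0. -1.] shift [-58.   -0.2  28.5] t 13.0
```

View pics/w6.png

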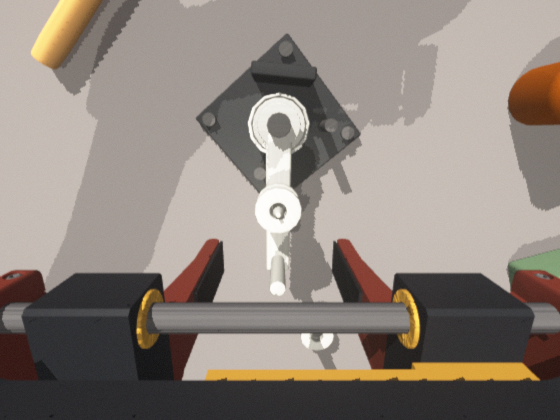

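The roller is seated, with its top at 93.6 mm (expected 94), the pin showing through at pixel (279,211), and the fingers clear. The post top is at (278,287). Next I grip the post.

Emit:
play_rows([
  [[-20,0,0,0,70],[-20,0,0,0,60],[-18,-0.2,0,0,60],[0,0,0,0,60],[0,0,28,0,60],[0,0,30,0,60],[0,0,25,0,60],[0,0,10,0,60],[0,0,0,0,60],[0,0,0,0,60]],
])

```text
t: 14.0
position: [495.1, 109.3, 86.6]
tool_rot: [2.654, 1.68, 0.001]
contact_force: [-0.2, 0.0, -0.2]
finger_gap: 52.7
grasp_force: 0.0
```

Emit:
play_rows([
  [[0,0,0,0,30],[0,0,0,0,0],[0,0,0,0,0],[0,0,0,0,0],[0,0,0,0,0],[0,0,0,0,0],[0,0,0,0,0],[0,0,0,0,0],[0,0,0,0,0]],
])

```text
t: 14.9
position: [494.6, 109.3, 86.0]
tool_rot: [-2.654, -1.681, -0.0]
contact_force: [-0.8, 0.3, 3.2]
finger_gap: 13.3
grasp_force: 30.0
```

```bash
python3 -c "
from h import *
go(494,109.3,86);s=observe();print(s['contact_force'],s['finger_gap'],s['grasp_force'])"
```

```text
pos [494.6 109.3  86. ] yaw_y -25.3 zt [ 0.  0. -1.] shift [-0.3 -0.5  0. ] t 14.9
[-0.7906802   0.29717642  3.21101643] 13.347313659426048 30.000527501106262
```

Post is held. Swinging on a 135 mm arc at 0.06 rad per row, which is 8.1 mm along y and 0.24 mm along x.

Emit:
play_rows([
  [[0.12,4,0,-0.03,0],[0.24,8.1,0,-0.06,0],[0.24,8.1,0,-0.06,0],[0.24,8.1,0,-0.06,0],[0.24,8.1,0,-0.06,0],[0.24,8.1,0,-0.06,0],[0.24,8.1,0,-0.06,0],[0.24,8.1,0,-0.06,0],[0.24,8.1,0,-0.06,0],[0.24,8.1,0,-0.06,0],[0,0,0,0,0],[0,0,0,0,0]],
])

```text
t: 16.1
position: [569.0, 96.7, 86.0]
tool_rot: [-2.076, -2.357, 0.002]
contact_force: [-4.2, -1.9, 6.6]
finger_gap: 13.3
grasp_force: 30.0
```

```bash
cat > arc.py <<'E'
from h import *
s=observe();d=s["position"][:2]-np.array([552.5,230.7]);print("r",np.hypot(*d),"theta",np.arctan2(d[1],d[0])-np.arctan2(109.5-230.7,494.2-552.5))
go(*s["position"]);M=R.from_rotvec(s["tool_rot"]).as_matrix();print("F tool",(M.T@s["contact_force"]).round(1),s["finger_gap"],s["grasp_force"],s["joint_pos"].round(2))
E
python3 arc.py
```

```text
r 135.05060806918044 theta 0.5711259808404712
pos [569.   96.7  86. ] yaw_y 7.2 zt [-0.001 -0.    -1.   ] shift [0. 0. 0.] t 16.1
F tool [-1.4 -4.4 -6.6] 13.259198202235805 30.003406405448914 [-0.57  0.51  0.43  1.87 -0.28  0.82  0.13]
```

Following well, with the right radius and a spring force of about 4 N.

Emit:
play_rows([
  [[0.24,8.1,0,-0.06,0],[0.24,8.1,0,-0.06,0],[0.24,8.1,0,-0.06,0],[0.24,8.1,0,-0.06,0],[0.24,8.1,0,-0.06,0],[0.24,8.1,0,-0.06,0],[0.24,8.1,0,-0.06,0],[0.24,8.1,0,-0.06,0],[0.24,8.1,0,-0.06,0],[0.05,4,0,-0.03,0],[0,0,0,0,0],[0,0,0,0,0]],
])

```text
t: 17.3
position: [638.6, 125.6, 86.0]
tool_rot: [-1.332, -2.845, 0.004]
contact_force: [-3.9, -5.1, 7.3]
finger_gap: 13.4
grasp_force: 30.0
```

```bash
python3 arc.py
```

```text
r 135.89074787551348 theta 1.1348129770623094
pos [638.6 125.6  86. ] yaw_y 39.8 zt [-0.001 -0.002 -1.   ] shift [0. 0. 0.] t 17.3
F tool [-1.5 -6.3 -7.3] 13.384382625771638 30.00635862350464 [-0.46  0.6   0.28  1.67 -0.2   0.9   0.59]
```

Emit:
play_rows([
  [[0.1,3,0,-0.022,0],[0.1,3,0,-0.022,0],[0,2,0,-0.015,0],[0,0,0,0,0],[0,0,0,0,0]],
])

```text
t: 17.8
position: [644.6, 130.6, 86.0]
tool_rot: [1.248, 2.883, -0.004]
contact_force: [-3.3, -4.9, 6.7]
finger_gap: 13.6
grasp_force: 30.0
```

```bash
python3 arc.py
```

```text
r 135.99311769032846 theta 1.192428112255237
pos [644.6 130.6  86. ] yaw_y 43.2 zt [-0.001 -0.002 -1.   ] shift [0. 0. 0.] t 17.8
F tool [-1.3 -5.7 -6.7] 13.560148946355033 30.0067600607872 [-0.45  0.61  0.26  1.65 -0.19  0.91  0.63]
```

Emit:
play_rows([
  [[0,2,0,-0.01,0],[0,0,0,0,0],[0,1.5,0,0,0],[0,0,0,0,0],[0,0,0,0,0]],
])

```text
t: 18.3
position: [646.7, 132.5, 86.0]
tool_rot: [-1.233, -2.889, 0.006]
contact_force: [-4.0, -7.4, 7.4]
finger_gap: 13.8
grasp_force: 30.0
```

```bash
python3 arc.py
```

```text
r 136.03033905621533 theta 1.212849666416211
pos [646.7 132.5  86. ] yaw_y 43.8 zt [-0.002 -0.003 -1.   ] shift [0. 0. 0.] t 18.3
F tool [-2.6 -8.  -7.4] 13.811391680479074 30.01270830631256 [-0.45  0.61  0.26  1.64 -0.19  0.91  0.64]
```

Emit:
play_rows([
  [[0,1.5,0,0,0],[0,1,0,0,0],[0,0,0,0,0],[0,0,0,0,0]],
])

```text
t: 18.7
position: [647.0, 132.8, 85.9]
tool_rot: [-1.233, -2.886, 0.01]
contact_force: [-10.8, -9.4, 12.4]
finger_gap: 13.7
grasp_force: 30.0
```

```bash
python3 arc.py
```

```text
r 136.0353621068583 theta 1.2163029717586298
pos [647.  132.8  85.9] yaw_y 43.7 zt [-0.005 -0.005 -1.   ] shift [0. 0. 0.] t 18.7
F tool [  0.7 -14.4 -12.3] 13.69910287667813 30.039525032043457 [-0.45  0.62  0.26  1.64 -0.18  0.92  0.64]
```

It is on the stop: a 2.5 mm command gave only 0.4 mm of motion, and the force rose to 14 N. One last check of the roller before handing in.

```bash
python3 look.py w7; python3 - <<'E'
from h import *
p=np.load("w7.npz")["p"];q=p.reshape(-1,3);q=q[~np.isnan(q[:,0])]
c=np.array([552.5,230.7])+75/136*(np.array([647,132.8])-[552.5,230.7])
k=q[(q[:,2]>86)&(q[:,2]<100)&(np.hypot(*(q[:,:2]-c).T)<28)];print(c,len(k),np.median(k[:,2]),((k.min(0)+k.max(0))/2).round(1))
s=observe();print(s["contact_force"],s["grasp_force"])
E
```

```text
[604.61397059 176.71102941] 4621 93.54181056822571 [603.3 176.2  93.1]
[-10.96307988 -10.24871206  11.70892154] 30.039453506469727
```

View pics/w7.png

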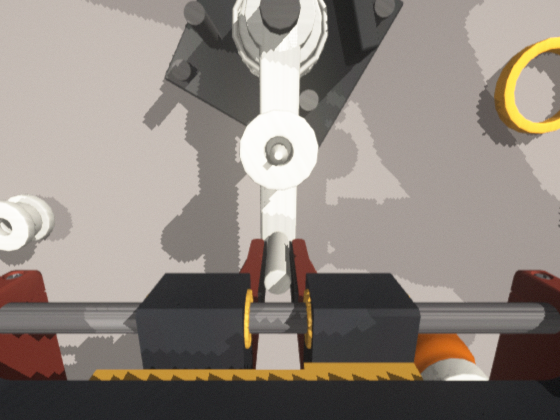

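The roller is still seated (top at 93.5 mm, pin through its hole at (279,151)). The post is gripped at (277,260), and the arm's flank is at the peg near (308,100).

```bash
python3 -c "
from plant import *
print(close_job())"
```

```text
the job is handed in; nothing more can be done
None
```

The job is handed in: the farthest roller is seated on the pin and released, and the arm was swung to its stop and is held there by the post; I moved none of the other parts.

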